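Gauge a cartridge fuse, then lift it out with sprung tongs

ROBOT

A 6-joint arm with a two-finger parallel gripper is mounted at the origin on the work surface. World frame = base frame: x ahead of the robot, y to its left, z up, the work surface at z = 0. Lengths are in m, angles in rad, forces in N, time in s.
With the tool pointing down it reaches from about 0.35 to 0.775 m from the base axis. Payload 5.5 kg.
Tool frame: the origin (TCP) lies on the centre line of the jaws, within the pads' length; the fingertips stand 11 mm ahead of it and the grasp point (between the pads) lies 8 mm behind it (env.tip_extent is the distance from the TCP to the fingertips, in m); z points along the fingers, y is the line along which they close (so a half turn about z gives the same grasp; the last joint's range is limited). The gripper opens to 85 mm and grips with 20 to 120 N. Pads are 22 mm wide; open, the fingers measure 114 mm over their backs; the gripper's body (76 mm by 85 mm) begins 54 mm behind the grasp point. The pads swing forward as they close: fully open they stand 13 mm farther back than shut.
Start: joints at [-1.428, 0.313, 0.046, 1.304, 0, 1.431], TCP at [0.16, -0.552, 0.218] pointing down, gripper open.
Joint ranges: [-2.76, 2.76], [-0.86, 1.69], [-1.03, 1.26], [-2.2, 2.34], [-1.47, 1.5], [-3.14, 3.14]. Speed limits (rad/s): [2.57, 2.57, 3.14, 3.14, 3.14, 3.14].

INTERFACE

Orientations are given as a unit quaternion [w, x, y, z].
In Python, from workcell import env gives the robot as it stands.
- The arm moves only by the shell command python3 -m jog 'ROWS' [FORCE]. ROWS is JSON, a list of rows, each a list of 5 numbers: the gripper's target within -1 to 1 (shut at 1, half-way at 0, fully open at -1), then the shift along the tool's x, y, z in m, then the turn about the tool's z in degrees. In form: [[fingers, tx, ty, tz, turn], ...]. A call has 1 to 5 rows; each row shifts and turns the commanded pose from where the row before left it, along the tool's axes as they then stand; what a row does not reach is not made up. A row lasts 1/12 s, in which the tool goes at most 41.7 mm and 7.16 degrees, less where a joint would pass 70% of its speed; a pose out of reach is approached as far as the arm can. A call is refused whole if a number of a shift passes 0.0417 or a number of a turn 7.16, either way. A call with a gripper value outside its range is refused whole. The fingers move at their own pace and stop on an object; FORCE is the grip in N (left out, the last holds). Time passes only in rows, so rows that do not move let the fingers close. It gives the time, the measured TCP pose, the force, the opening and the grip force at its end, in the units of the state.
- env.get_state(): the state, without advancing time (a new reading comes with each control period).
- env.read_camera(name): name is "scene" or "top"; returns a dict with "img" (384x512x3 uint8, red, green, blue), "fov_y" (degrees; the focal length in pixels is half the picture's height over the tangent of half this angle, whatever the lens; pixels are square), "cx", "cy" (the principal point, pixels), "T" (4x4, takes a point from camera to world coordinates). Camera axes: x right, y up, looking along -z (the intrinsics and any distortion apply to the point x, -y, -z); pixel columns grow to the right and rows downward; lengths in m; the calibration is good to about 2 mm. A picture is of the moment at which its call begins. There is no depth.
- env.hand_in(): hands the job in; it is judged then, once.
The state is a dict: "clock": time; "joint_pos": joint angles; "qvel": joint speeds; "tau": joint torques, N m; "tcp_pos": TCP position; "orientation": TCP orientation; "wrist_force": force on the tool from outside, world axes, zero at the start; "ft_torque": the same for the moment, N m; "finger_gap": finger opening in m; "grip_force": force on a finger pad.
Only numpy, scipy, OpenCV 4.12 (cv2) and the standard library are available. Lean on these libraries where they do the work, as an engineer would, in place of code of your own. Each camera call takes 0.05 s, during which the arm holds its last target. There are 200 camera calls.

TASK

Check the white cartridge fuse on the height gauge: press the gauge's red knob down until its foot rests on the end of the fuse, keep it there for about a second, then let it spring back up. Then take the yellow sprung tongs out of their stand, close them round the middle of the fuse, draw it out from under the gauge's foot and lift it at least 10 cm above the bench; the program finishes while still holding the fuse up in the tongs, touching nothing else. Never touch the fuse with the gripper itself, and leave the tape, bin, spool and screwdriver where they are.

Things in the scene. Friction and masses are not known exactly. Their poses are not given: they have to be found in the camera images.
- gauge: Height gauge, fixed: blue base 90 (x) by 170 (y) by 10 mm; origin on the bench under the middle of the fuse's place, z up. Two V rests (8 mm along y, 25 mm high) at y = -38 and +38 mm carry the fuse along the y axis, its +y end under the foot. Column 26 by 14 mm at y = +84 mm, 112 mm high. Between the rests only the bare base. The fuse's way out is towards -y.
- gauge_slide (a joint): How far the gauge's slide (arm, foot and knob in one) has been pressed down, m: 0 = up, where its spring (about 2 N, rising to 5 N) returns it when let go; the foot meets the fuse at about 0.026; end of travel 0.036.
- gauge_foot (a point): Centre of the underside of the gauge's steel foot, a disc of 16 mm diameter under the slide's arm, at x = 0, y = +38 mm of the gauge; 68 mm above the bench when up, 26 mm above the fuse's top.
- gauge_knob (a point): Centre of the top face of the red push knob (26 mm diameter, 10 mm thick) on the slide, straight above the foot; 100 mm above the bench when up. Press it straight down.
- gauge_middle (a point): Fixed point of the gauge 30 mm above the bench over the gauge's origin, on the axis of the fuse's place. Axes as the gauge's.
- fuse_center (a point): Centre of the cartridge fuse: a cylinder of 24 mm diameter and 100 mm length, axis along its y (it may roll about it), white ceramic with 21 mm brass caps, about 90 g. Starts on the V rests with its axis 30 mm above the bench, up to 4 mm off the gauge's middle along y. The barrel between the rests is free on both sides.
- fuse: The same fuse as a whole; its origin is the point 12 mm off the axis, half-way along, underneath at the start.
- tong_stand: Dark steel stand, fixed: open box 84 (x) by 34 (y) by 46 mm high, walls and floor 8 mm, on a thin plate 110 by 60 mm. Origin on the bench under its middle. The tongs stand in it, jaws down on its floor; lift them straight up.
- tongs: Yellow sprung tongs, 158 mm long, 110 g, upright in the stand and aligned with it: origin between the jaw tips, z up, pivot at z = 150 mm, arms to -x and +x (12 to 16 mm wide along y). Rubber jaws 14 mm wide, z = 0 to 26 mm, 52 mm apart inside and 64 mm outside when open. Pose is that of the arm at -x, which tilts as the tongs close.
- tongs_grip (a point): Middle between the tongs' flat handles, z = 104 mm of the tongs. Handles: z = 80 to 128 mm, 16 mm wide, 40 mm over their outsides when open, about 31 mm with the jaws on the fuse. Squeeze along the tongs' x. They are sprung open: here a grip below about 7 N carries them open, 25 to 35 N shuts the jaws firmly on the fuse (jaw force is a third of the grip beyond 12 N).
- tongs_jaws (a point): Middle between the jaw pads, at z = 14 mm of the tongs, when the tongs are open; moves with the arm at -x. Put the open jaws either side of the fuse so that this point is on the fuse's axis.
- tongs_arm (a joint): Closing angle of the tongs, rad: 0 = sprung fully open, about 0.20 with the jaws on the fuse, 0.32 = fully shut.
- tape: Green ring of tape lying flat, 90 mm diameter, 19 mm high; origin under its centre. Bystander.
- bin: Clear open parts bin 130 by 100 by 55 mm; origin under its centre. Bystander.
- spool: Orange spool of copper wire, 64 mm diameter, 45 mm high; origin under its centre. Bystander.
- driver: Red-handled screwdriver lying along its x, 180 mm long. Bystander.
There are look-alikes about, which are no part of the job. Several things have the shape of the tongs; the one meant has the colours described above.

How it is judged:
On the way, in this order (a step that is already met when the one before it is completed fails the run):
1. the gauge's foot rests on the fuse, pressed down, for 0.4 s (contact force between gauge_slide_c3 and fuse above 0.5 N and value of joint gauge_slide above 0.022 m and distance between fuse_center and gauge_middle below 0.015 m), for 0.4 s.
2. the gauge has sprung back up and the fuse still lies in its place (value of joint gauge_slide below 0.004 m and distance between fuse_center and gauge_middle below 0.015 m), for 0.1 s.
3. the tongs are lifted clear of the stand in the gripper (height (world z) of tongs_jaws above 0.055 m and contact force between tongs and tong_stand below 0.05 N and contact force between the fingers and tongs above 0.5 N), for 0.1 s.
At the end, for the whole second after the job is handed in: Fuse centre over 100 mm above the bench, slower than 30 mm/s, clasped in the tongs (angle over 0.12 rad, fuse within 40 mm of the jaws) held by the gripper; fuse and tongs touch neither gauge nor stand, the gripper does not touch the fuse, the gauge slide is back up (within 4 mm) (height (world z) of fuse_center above 0.1 m and contact force between tongs and fuse above 0.5 N and contact force between the fingers and tongs above 0.5 N and value of joint tongs_arm above 0.12 rad and distance between fuse_center and tongs_jaws below 0.04 m and contact force between each of the arm, the fingers, gauge, tong_stand and fuse below 0.05 N and contact force between each of gauge, tong_stand and tongs below 0.05 N and value of joint gauge_slide below 0.004 m and linear speed of fuse below 0.03 m/s); the arm keeps its last pose, push and grip.
It fails at once if the gripper or arm touches the fuse (contact force between any of the arm, the fingers and fuse above 0.3 N).
It fails at once if the tape is moved more than 30 mm (distance of tape from where it was at the start of the episode above 0.03 m).
It fails at once if the bin is moved more than 30 mm (distance of bin from where it was at the start of the episode above 0.03 m).
It fails at once if the spool is moved more than 30 mm (distance of spool from where it was at the start of the episode above 0.03 m).
It fails at once if the driver is moved more than 30 mm (distance of driver from where it was at the start of the episode above 0.03 m).
It also fails if it takes over 58 s, if anything falls off the work surface, if the arm or the gripper's body presses on something with over 40 N, if the wrist force passes 120 N, or if a joint passes its speed limit or range.

## Working session

There is one attempt and no reset: what is moved stays moved. The work goes in short steps, Python scripts to look and compute and a shell command to move; the robot and the scene stay as the last step left them, time stands still between calls to the robot, and variables do not carry over. Pictures are saved under pics/ and viewed, at most 14 in all, crops included, and the job is handed in when it is done.

```bash
ls; mkdir -p pics; cat > h.py <<'E'
import numpy as np, cv2
from workcell import env
def grab(n,save=None):
    c=env.read_camera(n)
    if save: cv2.imwrite('pics/'+save,cv2.cvtColor(c['img'],cv2.COLOR_RGB2BGR))
    return c
def K(c):
    f=c['img'].shape[0]/2/np.tan(np.radians(c['fov_y'])/2); return f
def ray(c,u,v):
    f=K(c); d=np.array([(u-c['cx'])/f,-(v-c['cy'])/f,-1.]); T=np.array(c['T']); return T[:3,3],T[:3,:3]@d
def plane(c,u,v,z):
    o,d=ray(c,u,v); return o+d*(z-o[2])/d[2]
def proj(c,p):
    T=np.array(c['T']); q=T[:3,:3].T@(np.array(p)-T[:3,3]); f=K(c)
    return c['cx']-f*q[0]/q[2], c['cy']+f*q[1]/q[2]
def tri(c1,a,c2,b):
    o,d=ray(c1,*a);p,e=ray(c2,*b); s=np.linalg.lstsq(np.stack([d,-e],1),p-o,rcond=None)[0]
    A=o+d*s[0];B=p+e*s[1]; return (A+B)/2,np.linalg.norm(A-B)
E
python3 - <<'E'
from h import *
for n in('scene','top'):
    c=grab(n,n+'0.png'); print(n,{k:v for k,v in c.items() if k!='img'})
print(env.get_state())
a=[cv2.imread(f'pics/{n}0.png') for n in('scene','top')]
E
```

```text
pics
scene {'fov_y': 42.14057135546853, 'cx': 254.3075114763003, 'cy': 179.78694511772773, 'T': array([[-0.1854755 , -0.7692208 ,  0.61147216,  1.2036953 ],
       [ 0.98262577, -0.14091863,  0.12078303,  0.14613883],
       [-0.006741  ,  0.62325059,  0.78199313,  0.98332072],
       [ 0.        ,  0.        ,  0.        ,  1.        ]])}
top {'fov_y': 57.56013093900437, 'cx': 251.3794597116725, 'cy': 193.31586991465076, 'T': array([[-0.02352121,  0.99206837, -0.12347913,  0.44046893],
       [-0.9997086 , -0.02267001,  0.00829418,  0.01036501],
       [ 0.00542912,  0.12363824,  0.99231251,  0.9487088 ],
       [ 0.        ,  0.        ,  0.        ,  1.        ]])}
{'clock': 0.1, 'joint_pos': array([-1.42760729e+00,  3.13939914e-01,  4.51164025e-02,  1.30359838e+00,
       -3.00816375e-05,  1.43117941e+00]), 'qvel': array([-0.00037388, -0.00078959,  0.00332715,  0.00027715, -0.00235921,
       -0.00068075]), 'tau': array([ 2.13937994e-03, -4.81724811e+01,  2.99243689e+01,  1.27204121e-02,
       -2.53325807e-04,  8.49697784e-06]), 'tcp_pos': array([ 0.16035966, -0.5517017 ,  0.21719948]), 'orientation': array([-8.12754713e-04,  9.90018917e-01,  1.40932195e-01, -1.64924670e-05]), 'wrist_force': array([0.19878616, 0.16146688, 0.66422295]), 'ft_torque': array([-0.04084056, -0.01518222,  0.00715341]), 'grip_force': 0.0, 'finger_gap': 0.08522993014690512}
```

View pics/scene0.png

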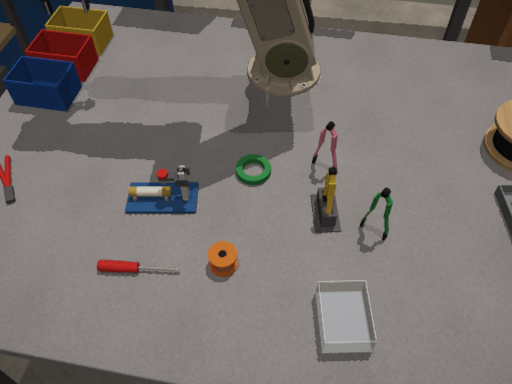

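View pics/top0.png

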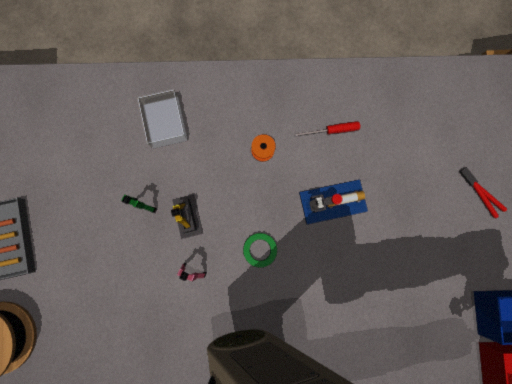

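The scene view shows the gauge at (162,190) with its red knob at (162,174), and the yellow tongs in their stand at (328,195).
- **Tongs candidates:** yellow at scene (330,192) / top (182,212); pink at scene (328,145) / top (192,270); green at scene (380,210) / top (141,200); red pliers at scene (8,180). I choose the yellow ones.
- **Red candidates for the knob:** the knob at scene (162,174) / top (337,198), the screwdriver handle and the pliers.

```bash
cat > m.py <<'E'
from h import *
def mask(c,f,box):
    h=cv2.cvtColor(c['img'],cv2.COLOR_RGB2HSV).astype(int); m=f(h[...,0],h[...,1],h[...,2]).astype(np.uint8)*255
    o=np.zeros_like(m); x0,y0,x1,y1=box; o[y0:y1,x0:x1]=m[y0:y1,x0:x1]; return o
blue=lambda h,s,v:(h>100)&(h<125)&(s>130)&(v>30)
red=lambda h,s,v:((h<6)|(h>174))&(s>170)&(v>70)
yel=lambda h,s,v:(h>18)&(h<32)&(s>140)&(v>80)
dark=lambda h,s,v:(v<75)
def pts(m): return np.argwhere(m)[:,::-1].astype(np.float32)
def big(m):
    n,l,st,ce=cv2.connectedComponentsWithStats(m); return ce[1+st[1:,4].argmax()],st[1+st[1:,4].argmax()],(l==1+st[1:,4].argmax()).astype(np.uint8)*255
E
python3 - <<'E'
from m import *
t=grab('top');s=grab('scene')
for n,c,b,kb in(('top',t,(285,165,385,235),(325,185,350,212)),('scene',s,(110,170,215,225),(150,165,172,184))):
    hull=cv2.convexHull(pts(mask(c,blue,b)))[:,0]
    w=np.array([plane(c,*p,0.01)[:2] for p in hull],np.float32)
    print(n,'base',cv2.minAreaRect(w))
    k=big(mask(c,red,kb)); print('knob',k[0],k[1],plane(c,*k[0],.1))
    y=big(mask(c,yel,(160,190,205,240) if n=='top' else (315,160,345,225))); print('yel',y[0],y[1])
    d=big(mask(c,dark,(165,185,210,245) if n=='top' else (305,160,345,235)))
    w=np.array([plane(c,*p,0.0)[:2] for p in cv2.convexHull(pts(d[2]))[:,0]],np.float32)
    print('stand dark',d[0],d[1],cv2.minAreaRect(w))
kk=tri(t,big(mask(t,red,(325,185,350,212)))[0],s,big(mask(s,red,(150,165,172,184)))[0]);print('knob tri',kk)
cr=lambda c,x,y,w,h,k:cv2.resize(c['img'][y:y+h,x:x+w],None,fx=k,fy=k,interpolation=cv2.INTER_CUBIC)
a=np.hstack([cr(t,158,185,50,60,8)[:480],cr(s,300,155,50,80,6)[:480]]);
b=np.hstack([cr(t,290,170,90,60,4),cr(s,115,160,90,60,4)])[:, :700]
img=np.zeros((600,720,3),np.uint8); a=cv2.resize(a,None,fx=.72,fy=.72); img[:a.shape[0],:a.shape[1]]=a; img[360:600,:b.shape[1]]=b
cv2.imwrite('pics/crop1.png',img[...,::-1])
E
```

```text
top base ((0.530482292175293, -0.2175106555223465), (0.08756492286920547, 0.1683274656534195), 10.710830688476562)
knob [336.3902439 198.5      ] [332 194  10  10  82] [ 0.52855577 -0.2042843   0.1       ]
yel [181.19753086 220.85185185] [175 215  15  13  81]
stand dark [187.75357143 214.89166667] [171 193  32  45 840] ((0.5023036003112793, 0.18233497440814972), (0.1141960620880127, 0.07525909692049026), 9.388383865356445)
scene base ((0.5363078117370605, -0.21548566222190857), (0.0878172516822815, 0.16748377680778503), 10.42009449005127)
knob [161.8045977  173.65517241] [157 169  11  11  87] [ 0.53354461 -0.20225493  0.1       ]
yel [329.29113924 191.12658228] [323 172  13  42 316]
stand dark [322.7260274  216.00342466] [314 189  27  44 584] ((0.49541452527046204, 0.17409873008728027), (0.12637373805046082, 0.05839357152581215), 15.231993675231934)
knob tri (array([ 0.52906041, -0.2051836 ,  0.09411897]), np.float64(0.0011546272430928172))
```

View pics/crop1.png

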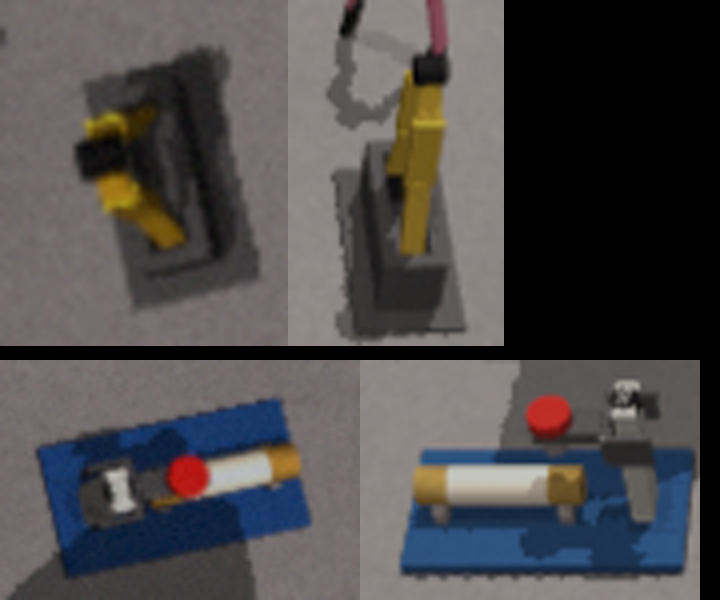

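The crop confirms the yellow tongs upright in the dark stand, black pivot at top (176,212) / scene (333,171). The gauge has its knob at top (336,198) and the column on the +y side.

```bash
python3 - <<'E'
from m import *
t=grab('top');s=grab('scene')
P=lambda c,L,z:np.array([plane(c,*p,z)[:2].round(4) for p in L])
print('plate top',P(t,[(172.8,198.9),(181.4,238.0),(203.1,232.7),(197,193.7)],.003).tolist())
print('plate scene',P(s,[(315.5,231.4),(341,231)],.003).tolist())
blk=lambda h,s_,v:(v<45)
a=big(mask(t,blk,(168,203,184,220)));b=big(mask(s,blk,(324,163,342,178)))
print(a[:2],b[:2]);print('pivot',tri(t,a[0],s,b[0]),plane(t,*a[0],.152),plane(s,*b[0],.152))
# fuse: brass caps, scene+top
br=lambda h,s_,v:(h>10)&(h<28)&(s_>90)&(v>90)
wh=lambda h,s_,v:(s_<60)&(v>140)
for c,bx,n in((t,(330,180,372,215),'top'),(s,(122,180,178,205),'scene')):
    for f,l in((br,'brass'),(wh,'white')):
        p=pts(mask(c,f,bx)); r=cv2.minAreaRect(p); print(n,l,r, [P(c,[q],.033)[0].tolist() for q in cv2.boxPoints(r)])
E
```

```text
plate top [[0.5477, 0.2163], [0.4417, 0.1929], [0.4545, 0.1347], [0.5605, 0.1506]]
plate scene [[0.5621, 0.1629], [0.5503, 0.2209]]
(array([177.84090909, 211.64772727]), array([171, 207,  13,  11,  88], dtype=int32)) (array([332.02173913, 170.60869565]), array([329, 167,   8,   8,  46], dtype=int32))
pivot (array([0.50072604, 0.17516525, 0.15347304]), np.float64(0.006327554919955166)) [0.50133903 0.17228467 0.152     ] [0.49843896 0.17830666 0.152     ]
top brass ((346.8170166015625, 198.1214599609375), (8.239751815795898, 35.7327880859375), 78.2317123413086) [[0.538, -0.2005], [0.5553, -0.2941], [0.5337, -0.2972], [0.5166, -0.2038]]
top white ((348.5769348144531, 197.88462829589844), (7.452413558959961, 16.86598777770996), 78.69007110595703) [[0.5423, -0.23], [0.5501, -0.2743], [0.5306, -0.277], [0.5228, -0.2328]]
scene brass ((149.0557403564453, 190.89540100097656), (8.966711044311523, 42.09944152832031), 88.31531524658203) [[0.5376, -0.2969], [0.5156, -0.1979], [0.5416, -0.1894], [0.5633, -0.2871]]
scene white ((141.5, 192.0), (24.0, 39.0), 90.0) [[0.5195, -0.3185], [0.5023, -0.2246], [0.5717, -0.203], [0.5883, -0.2933]]
```

```bash
python3 -m jog '[[1,0,0,0,-7],[1,0,0,0,-7],[1,0,0,0,-7],[1,0,0,0,-7],[1,0,0,0,-7]]' 30 >/dev/null; python3 -m jog '[[1,0,0,0,-7],[1,0,0,0,-7],[1,0,0,0,-7],[1,0,0,0,-7],[1,0,0,0,-7]]' >/dev/null;  python3 -m jog '[[1,0,0,0,-7],[1,0,0,0,-7],[1,0,0,0,0]]'
cat > g.py <<'E'
import sys
from h import *
def st(pr=True):
    s=env.get_state(); w,x,y,z=s['orientation']
    X=np.array([1-2*(y*y+z*z),2*(x*y+w*z),2*(x*z-w*y)]);Y=np.array([2*(x*y-w*z),1-2*(x*x+z*z),2*(y*z+w*x)])
    hy=np.degrees(np.arctan2(Y[1],Y[0]))
    if pr: print('t',round(s['clock'],2),'tcp',s['tcp_pos'].round(4),'yhead',hy.round(2),'F',s['wrist_force'].round(1),'gap',round(s['finger_gap'],4),'grip',round(s['grip_force'],1),'j6',s['joint_pos'][5].round(2))
    return s['tcp_pos'],X,Y
if __name__=='__main__':
    p,X,Y=st(); Z=np.cross(X,Y)
    if len(sys.argv)>3:
        d=np.array([float(a) for a in sys.argv[1:4]])-p; print('shift mm',(1000*np.array([X@d,Y@d,Z@d])).round(1))
E
python3 g.py .531 -.2033 .14
```

```text
clock: 1.38
tcp_pos: [0.1604, -0.5522, 0.218]
orientation: [-0.0, 0.64, 0.768, 0.0]
wrist_force: [-0.2, -0.1, -0.2]
finger_gap: -0.0001
grip_force: 0.0
t 1.38 tcp [ 0.1604 -0.5522  0.218 ] yhead 10.37 F [-0.2 -0.1 -0.2] gap -0.0001 grip 0.0 j6 -0.04
shift mm [276.4 427.3  78. ]
```

```bash
python3 -m jog '[[1,0.0212,0.0328,0,0],[1,0.0212,0.0328,0,0],[1,0.0212,0.0328,0,0],[1,0.0212,0.0328,0,0],[1,0.0212,0.0328,0,0]]' >/dev/null; python3 -m jog '[[1,0.0212,0.0328,0,0],[1,0.0212,0.0328,0,0],[1,0.0212,0.0328,0,0],[1,0.0212,0.0328,0,0],[1,0.0212,0.0328,0,0]]'  >/dev/null;  python3 -m jog '[[1,0.0212,0.0328,0.02,0],[1,0.0212,0.0328,0.02,0],[1,0.0212,0.0328,0.02,0],[1,0,0,0,0]]'
python3 g.py .531 -.2033 .125; python3 - <<'E'
from h import *
t=grab('top');s=grab('scene')
p=env.get_state()['tcp_pos']
im=np.hstack([cv2.resize(t['img'][140:240,280:400],None,fx=3.3,fy=3.3),cv2.resize(s['img'][110:210,110:230],None,fx=3.3,fy=3.3)])
cv2.imwrite('pics/a2.png',im[...,::-1])
E
```

```text
clock: 2.55
tcp_pos: [0.5289, -0.204, 0.157]
orientation: [-0.002, 0.64, 0.768, 0.001]
wrist_force: [-0.7, -0.2, -0.5]
finger_gap: -0.0
grip_force: 0.0
t 2.55 tcp [ 0.5289 -0.204   0.157 ] yhead 10.35 F [-0.7 -0.2 -0.5] gap -0.0 grip 0.0 j6 0.88
shift mm [ 0.1  2.2 32. ]
```

View pics/a2.png

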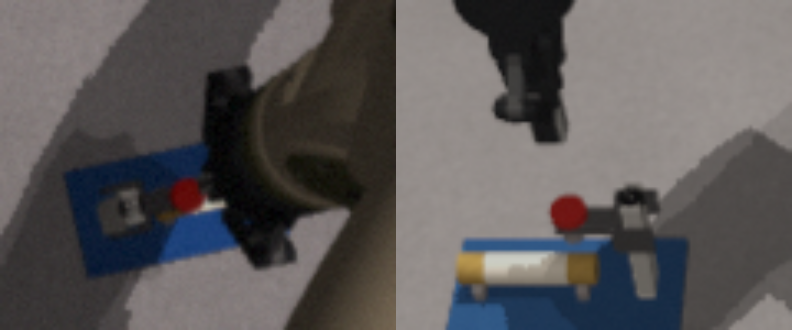

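The gripper hangs above the knob: in the scene crop the fingertip is at (550,138), i.e. px (156.7,151.8), and the knob at (568,212). In the top view the body sits to the right of the knob because of parallax.

```bash
python3 - <<'E'
from h import *
t=grab('top');s=grab('scene')
p=env.get_state()['tcp_pos']; q=p-[0,0,.011]
print(env.tip_extent,'tip',proj(s,q),'below at knob',proj(s,[q[0],q[1],.1]),proj(t,[q[0],q[1],.1]),'crop',(np.array(proj(s,q))-110)*3.3+[396,0])
E
python3 -m jog '[[1,0,0.001,0.014,0],[1,0,0.001,0.014,0],[1,0,0,0.004,0],[1,0,0,0,0]]'
```

```text
0.011 tip (np.float64(155.99113793100545), np.float64(156.54764287571808)) below at knob (np.float64(159.51295727082146), np.float64(170.9773003650699)) (np.float64(338.694546997722), np.float64(199.14687987074907)) crop [547.77075517 153.60722149]
clock: 3.08
tcp_pos: [0.5277, -0.21, 0.1287]
orientation: [-0.001, 0.643, 0.766, -0.0]
wrist_force: [-0.7, 0.2, 0.1]
finger_gap: -0.0
grip_force: 0.0
```

```bash
python3 -m jog '[[1,0,0,0,0]]' >/dev/null; python3 g.py .531 -.2033 .116
```

```text
t 3.17 tcp [ 0.5286 -0.2101  0.1299] yhead 10.08 F [-0.  -0.4  1.3] gap -0.0001 grip 0.0 j6 0.88
shift mm [ 6.3  3.5 13.9]
```

```bash
python3 -m jog '[[1,0.006,0.003,0.008,0],[1,0,0,0.004,0],[1,0,0,0,0],[1,0,0,0,0]]' >/dev/null; python3 g.py .531 -.2033 .111
```

```text
t 3.5 tcp [ 0.5306 -0.2024  0.1168] yhead 10.22 F [-0.3 -0.5 -0. ] gap 0.0 grip 0.0 j6 0.89
shift mm [-1.   0.2  5.8]
```

```bash
python3 -m jog '[[1,0,0,0.007,0],[1,0,0,0.007,0],[1,0,0,0.006,0],[1,0,0,0,0],[1,0,0,0,0]]' >/dev/null; python3 g.py .531 -.2033 .085;  python3 -m jog '[[1,0,0,0.005,0],[1,0,0,0.003,0],[1,0,0,0,0],[1,0,0,0,0]]' >/dev/null; python3 g.py .531 -.2033 .085
```

```text
t 3.92 tcp [ 0.5303 -0.2024  0.0962] yhead 10.2 F [-0.4  0.2  0.3] gap 0.0001 grip 0.0 j6 0.89
shift mm [-1.   0.6 11.2]
t 4.25 tcp [ 0.5307 -0.2026  0.0888] yhead 10.2 F [-0.5 -0.8  1. ] gap -0.0001 grip 0.0 j6 0.89
shift mm [-0.7  0.2  3.8]
```

```bash
python3 - <<'E'
from h import *
t=grab('top');s=grab('scene')
im=np.hstack([cv2.resize(t['img'][140:240,280:400],None,fx=3.3,fy=3.3),cv2.resize(s['img'][110:210,110:230],None,fx=3.3,fy=3.3)])
cv2.imwrite('pics/a3.png',im[...,::-1])
E
python3 g.py
```

```text
t 4.35 tcp [ 0.5309 -0.2027  0.0891] yhead 10.2 F [-0.3 -0.4 -0.4] gap 0.0 grip 0.0 j6 0.89
```

View pics/a3.png

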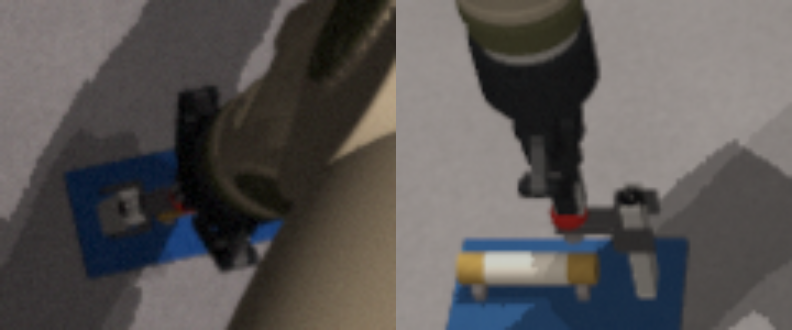

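The top view shows the body hiding the knob. In the scene crop the fingertip ends at about (568,210), over the upper half of the knob, and the knob has not moved down. The slide looks unpressed, so I will compare this with the projection of the tip.

```bash
python3 - <<'E'
from h import *
s=grab('scene')
p=env.get_state()['tcp_pos']
for z in(.078,.089,.1,.11): print(z,(np.array(proj(s,[p[0],p[1],z]))-110)*3.3+[396,0])
E
python3 -m jog '[[1,0,0,0.003,0],[1,0,0,0.003,0],[1,0,0,0,0],[1,0,0,0,0]]' >/dev/null; python3 g.py .531 -.2033 .085
```

```text
0.078 [572.06431174 226.93438845]
0.089 [569.71893283 217.12930319]
0.1 [567.33829029 207.17679487]
0.11 [565.1427953  197.99831392]
t 4.73 tcp [ 0.5313 -0.2029  0.0832] yhead 10.2 F [0.2 0.  2.1] gap -0.0001 grip 1.0 j6 0.89
shift mm [-0.3 -0.3 -1.8]
```

```bash
python3 -m jog '[[1,0,0,0.004,0],[1,0,0,0.003,0],[1,0,0,0,0],[1,0,0,0,0]]' >/dev/null; python3 g.py .531 -.2033 .085; python3 -m jog '[[1,0,0,0.004,0],[1,0,0,0.003,0],[1,0,0,0,0],[1,0,0,0,0]]' >/dev/null; python3 g.py .531 -.2033 .085
```

```text
t 5.07 tcp [ 0.5311 -0.2029  0.076 ] yhead 10.2 F [ 2.4 -1.9  2.9] gap 0.0002 grip 1.3 j6 0.89
shift mm [-0.4 -0.2 -9. ]
t 5.4 tcp [ 0.531  -0.2028  0.0689] yhead 10.2 F [ 1.8 -0.9  3.2] gap 0.0003 grip 1.7 j6 0.89
shift mm [ -0.5  -0.1 -16.1]
```

```bash
python3 -m jog '[[1,0,0,0.004,0],[1,0,0,0,0],[1,0,0,0,0]]' >/dev/null; python3 g.py; python3 -m jog '[[1,0,0,0.003,0],[1,0,0,0,0],[1,0,0,0,0]]' >/dev/null; python3 g.py .531 -.2033 .085; python3 - <<'E'
from m import *
s=grab('scene');k=big(mask(s,red,(150,160,175,195)));print(k[:2])
for d in(0,.01,.02,.026,.03): print(d,proj(s,[.531,-.2033,.095-d]))
E
```

```text
t 5.65 tcp [ 0.5309 -0.2027  0.0649] yhead 10.2 F [ 1.8 -0.5  3.7] gap 0.0004 grip 1.8 j6 0.89
t 5.9 tcp [ 0.5309 -0.2027  0.062 ] yhead 10.2 F [ 1.9 -0.9  4.4] gap 0.0003 grip 2.0 j6 0.89
shift mm [ -0.6   0.  -23. ]
(array([163.16129032, 183.41935484]), array([159, 182,  10,   4,  31], dtype=int32))
0 (np.float64(162.0288876496661), np.float64(174.12410526816896))
0.01 (np.float64(162.6821681394337), np.float64(176.84918125949332))
0.02 (np.float64(163.32666975428776), np.float64(179.53763729716428))
0.026 (np.float64(163.70923018203516), np.float64(181.13343918198115))
0.03 (np.float64(163.96256827080285), np.float64(182.19020661067694))
```

```bash
python3 -m jog '[[1,0,0,0.002,0],[1,0,0,0,0],[1,0,0,0,0]]' >/dev/null; python3 g.py; python3 -m jog '[[1,0,0,0.0015,0],[1,0,0,0,0],[1,0,0,0,0]]' >/dev/null; python3 g.py
```

```text
t 6.2 tcp [ 0.5309 -0.2027  0.0605] yhead 10.21 F [ 0.2 -0.4  8. ] gap -0.0001 grip 3.8 j6 0.89
t 6.45 tcp [ 0.531  -0.2027  0.0603] yhead 10.21 F [-2.4  1.4 15. ] gap -0.0002 grip 7.9 j6 0.89
```

The force jump from 4 to 15 N at 26 mm of travel shows the foot is on the fuse. I hold for a second, then rise.

```bash
for i in 1 2; do python3 -m jog '[[1,0,0,0,0],[1,0,0,0,0],[1,0,0,0,0],[1,0,0,0,0],[1,0,0,0,0]]' >/dev/null; done; python3 g.py; python3 -m jog '[[1,0,0,0,0],[1,0,0,0,0],[1,0,0,-0.005,0],[1,0,0,-0.01,0],[1,0,0,-0.015,0]]' >/dev/null; python3 -m jog '[[-1,0,0,-0.02,0],[-1,0,0,-0.03,0],[-1,0,0,-0.04,0],[-1,0,0,-0.04,0],[-1,0,0,-0.04,0]]' >/dev/null;  python3 -m jog '[[-1,0,0,-0.03,0],[-1,0,0,0,0]]' >/dev/null
python3 g.py .5007 .1752 .3;  python3 - <<'E'
from m import *
s=grab('scene');k=big(mask(s,red,(150,160,175,195)));print(k[:2])
for f,l in(((lambda h,s_,v:(h>10)&(h<28)&(s_>90)&(v>90)),'brass'),):
    p=pts(mask(s,f,(122,180,178,205)));print(cv2.minAreaRect(p))
E
```

```text
t 7.28 tcp [ 0.531  -0.2027  0.0603] yhead 10.21 F [-3.   1.3 16. ] gap -0.0003 grip 7.8 j6 0.89
t 8.28 tcp [ 0.5321 -0.2033  0.2953] yhead 10.21 F [ 0.5 -0.   0.9] gap 0.0833 grip 0.0 j6 0.89
shift mm [378.1  36.2  -6.5]
(array([161.91358025, 174.08641975]), array([157, 170,  11,   9,  81], dtype=int32))
((148.5, 191.0), (8.0, 41.0), 90.0)
```

```bash
python3 -m jog '[[-1,0.0378,0.0036,0,-0.9],[-1,0.0378,0.0036,0,-0.9],[-1,0.0378,0.0036,0,0],[-1,0.0378,0.0036,0,0],[-1,0.0378,0.0036,0,0]]' >/dev/null; python3 -m jog '[[-1,0.0378,0.0036,0,0],[-1,0.0378,0.0036,0,0],[-1,0.0378,0.0036,0,0],[-1,0.0378,0.0036,0,0],[-1,0.036,0.0036,0,0]]' >/dev/null; python3 -m jog '[[-1,0,0,0.02,0],[-1,0,0,0.02,0],[-1,0,0,0.02,0],[-1,0,0,0,0],[-1,0,0,0,0]]' >/dev/null; python3 g.py .5007 .1752 .2;  python3 - <<'E'
from m import *
s=grab('scene');t=grab('top');p=env.get_state()['tcp_pos']
o=lambda c,x,y:cv2.resize(c['img'][y:y+120,x:x+100],None,fx=4,fy=4)
cv2.imwrite('pics/a4.png',np.hstack([o(s,275,95),o(t,140,150)])[...,::-1])
a=np.radians(12);Y=np.array([np.cos(a),np.sin(a),0])
for l in(-.0425,.0425):
  for dz in(.013,0,-.011): q=p+Y*l+[0,0,dz];print(l,dz,(np.array(proj(s,q))-[275,95])*4,(np.array(proj(t,q))-[140,150])*4+[400,0])
E
```

```text
t 9.58 tcp [0.4874 0.1726 0.2263] yhead 12.01 F [-0.2 -0.6  0.2] gap 0.0854 grip 0.0 j6 1.55
shift mm [-0.3 13.7 26.2]
-0.0425 0.013 [228.95992558 115.39168123] [531.48402416 339.89547977]
-0.0425 0 [226.10845279 132.93829259] [537.01913201 340.0322496 ]
-0.0425 -0.011 [223.73844008 147.52222694] [541.54882889 340.14417621]
0.0425 0.013 [249.61911018 237.58375219] [497.3795834  176.17705691]
0.0425 0 [246.4055236  254.81678084] [503.44485984 179.22830367]
0.0425 -0.011 [243.73707759 269.12646421] [508.41074511 181.72648187]
```

View pics/a4.png

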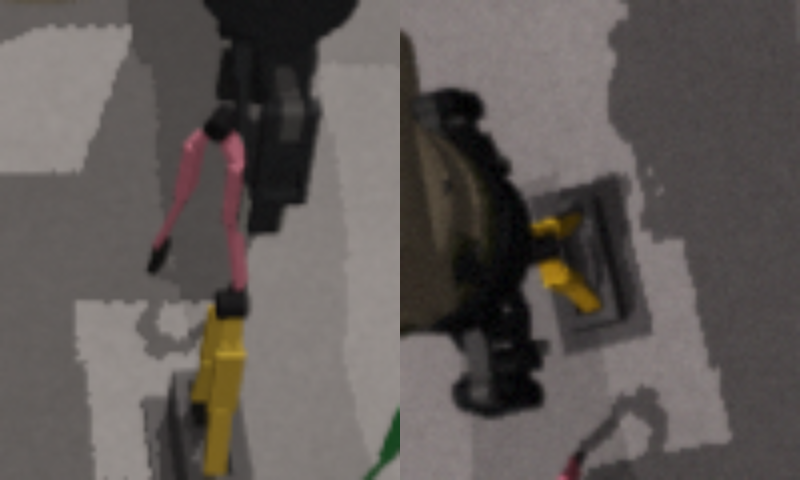

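The scene crop shows the gripper above and behind the yellow tongs: near fingertip at (265,232), pivot at (232,300). The tip appears about 13 mm above the reported TCP, which agrees with the knob contact. I will therefore take the grasp point as about TCP + 32 mm and confirm as I descend.

```bash
python3 -m jog '[[-1,0,0.0137,0.01,0],[-1,0,0,0.025,0],[-1,0,0,0.025,0],[-1,0,0,0,0],[-1,0,0,0,0]]' >/dev/null; python3 g.py .5007 .1752 .0865;  python3 - <<'E'
from m import *
s=grab('scene');t=grab('top');p=env.get_state()['tcp_pos']
o=lambda c,x,y:cv2.resize(c['img'][y:y+120,x:x+100],None,fx=4,fy=4)
cv2.imwrite('pics/a5.png',np.hstack([o(s,275,115),o(t,140,150)])[...,::-1])
E
```

```text
t 10.1 tcp [0.5025 0.1754 0.1686] yhead 11.97 F [-0.2 -0.2  0.4] gap 0.0852 grip 0.0 j6 1.55
shift mm [ 0.2 -1.7 82.1]
```

View pics/a5.png

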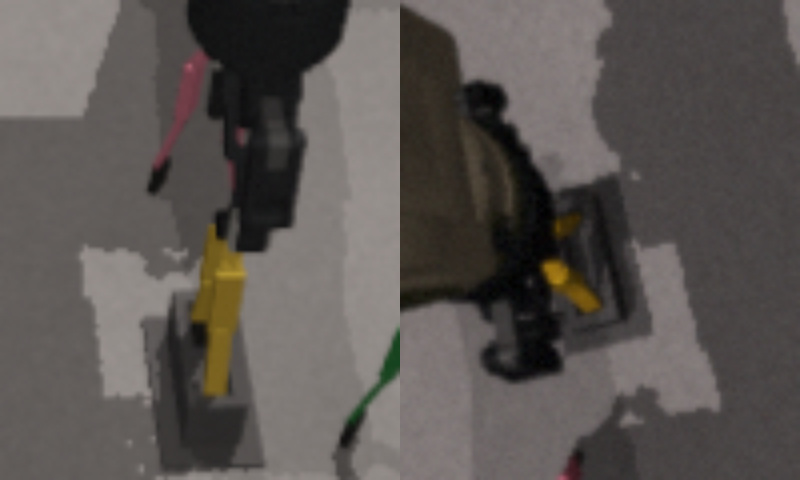

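Both views show the fingers straddling the pivot: scene near tip (252,245), tongs handle x≈230. After parallax this is within about 2 mm sideways, so I descend with force checks.

```bash
python3 -m jog '[[-1,-0.0015,-0.0017,0.015,0],[-1,0,0,0.015,0],[-1,0,0,0.01,0],[-1,0,0,0,0]]' >/dev/null; python3 g.py;python3 -m jog '[[-1,0,0,0.01,0],[-1,0,0,0.01,0],[-1,0,0,0,0]]' >/dev/null; python3 g.py; python3 -m jog '[[-1,0,0,0.005,0],[-1,0,0,0.004,0],[-1,0,0,0,0]]' >/dev/null; python3 g.py .5007 .1752 .0865; python3 - <<'E'
from m import *
s=grab('scene');t=grab('top');p=env.get_state()['tcp_pos']
o=lambda c,x,y:cv2.resize(c['img'][y:y+120,x:x+100],None,fx=4,fy=4)
cv2.imwrite('pics/a6.png',np.hstack([o(s,275,125),o(t,140,150)])[...,::-1])
E
```

```text
t 10.53 tcp [0.5012 0.1739 0.128 ] yhead 12.0 F [-0.4 -0.9 -0.6] gap 0.0856 grip 0.0 j6 1.54
t 10.78 tcp [0.5009 0.1738 0.107 ] yhead 12.0 F [-0.2  0.7 -0.7] gap 0.0854 grip 0.0 j6 1.54
t 11.03 tcp [0.5012 0.1739 0.0988] yhead 12.0 F [-0.3 -0.1 -0.3] gap 0.0855 grip 0.0 j6 1.54
shift mm [ 1.4 -0.3 12.3]
```

View pics/a6.png

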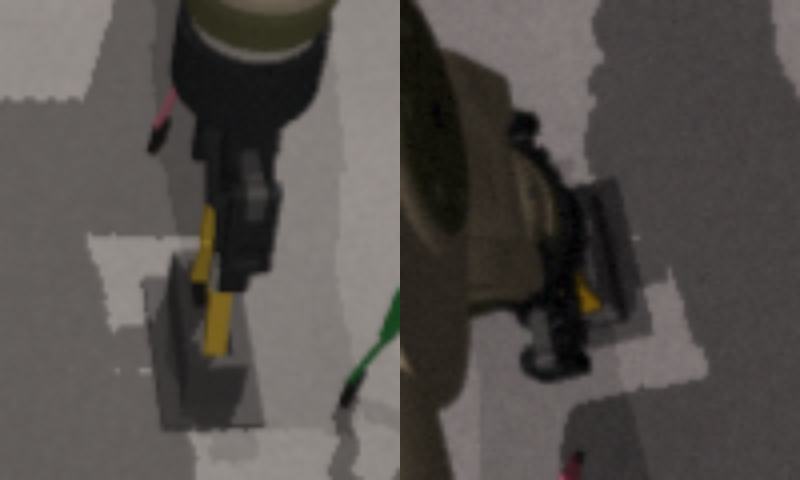

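No contact force yet. In the scene crop the near finger is centred at x≈234 and the handle at 219, about 4 mm too far +y, so I correct that, go 10 mm deeper and close gently.

```bash
python3 -m jog '[[-1,-0.003,0,0.005,0],[-1,0,0,0.005,0],[-1,0,0,0,0]]' >/dev/null; python3 g.py; python3 -m jog '[[0.0,0,0,0,0],[0.0,0,0,0,0],[0.0,0,0,0,0],[0.0,0,0,0,0],[0,0,0,0,0]]' 20 >/dev/null; python3 g.py;  python3 -m jog '[[0.06,0,0,0,0],[0.06,0,0,0,0],[0.06,0,0,0,0],[0.06,0,0,0,0]]' 20 >/dev/null; python3 g.py
```

```text
t 11.38 tcp [0.5017 0.1707 0.0884] yhead 11.98 F [-0.6  0.5 -0.1] gap 0.0857 grip 0.0 j6 1.54
t 11.8 tcp [0.5024 0.1711 0.0896] yhead 12.0 F [ 0.8 -0.1  0.9] gap 0.0425 grip 0.0 j6 1.54
t 12.13 tcp [0.5024 0.1711 0.0897] yhead 12.01 F [ 0.4 -0.1  0.8] gap 0.0404 grip 5.0 j6 1.54
```

```bash
python3 -m jog '[[0.09,0,0,0,0],[0.09,0,0,0,0],[0.09,0,0,0,0]]' >/dev/null; python3 g.py;  python3 -m jog '[[0.12,0,0,0,0],[0.12,0,0,0,0],[0.12,0,0,0,0]]' >/dev/null; python3 g.py
```

```text
t 12.38 tcp [0.502  0.171  0.0897] yhead 12.01 F [-1.4 -0.7  4.5] gap 0.0392 grip 12.2 j6 1.54
t 12.63 tcp [0.5022 0.171  0.0899] yhead 12.0 F [-2.5 -0.1  7. ] gap 0.038 grip 15.3 j6 1.54
```

```bash
python3 -m jog '[[0.1,0,0,-0.005,0],[0.1,0,0,-0.01,0],[0.1,0,0,-0.01,0],[0.1,0,0,0,0]]' >/dev/null; python3 g.py;  python3 -m jog '[[0.1,0,0,-0.02,0],[0.1,0,0,-0.02,0],[0.1,0,0,-0.025,0],[0.1,0,0,-0.025,0],[0.1,0,0,0,0]]' >/dev/null; python3 -m jog '[[0.1,0,0,-0.03,0],[0.1,0,0,-0.01,0],[0.1,0,0,0,0],[0.1,0,0,0,0]]' >/dev/null;python3 g.py .538 -.242 .25
python3 - <<'E'
from m import *
s=grab('scene');t=grab('top')
o=lambda c,x,y:cv2.resize(c['img'][y:y+120,x:x+100],None,fx=4,fy=4)
cv2.imwrite('pics/a7.png',np.hstack([o(s,275,85),o(t,140,150)])[...,::-1])
E
```

```text
t 12.97 tcp [0.5039 0.1713 0.117 ] yhead 12.0 F [ 0.1  0.8 -1.2] gap 0.0386 grip 7.8 j6 1.54
t 13.72 tcp [0.5028 0.1711 0.2443] yhead 12.0 F [-1.3 -0.3 -1.5] gap 0.0385 grip 7.8 j6 1.54
shift mm [-411.4  -51.5   -5.7]
```

View pics/a7.png

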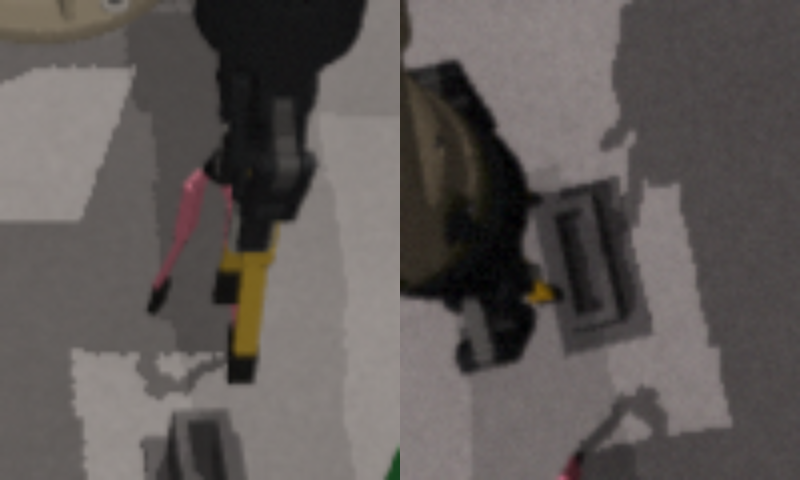

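The tongs hang in the gripper above the empty stand: near jaw at scene crop (241,368), far jaw at (228,288).

```bash
python3 - <<'E'
from m import *
s=grab('scene');p=env.get_state()['tcp_pos'];print(p)
a=plane(s,335.4,177,p[2]-.069);b=plane(s,332,157.5,p[2]-.069);print(a,b,(a+b)/2-p)
print('knob check', plane(s,161.8,173.65,.097))
E
```

```text
[0.50155701 0.17091792 0.24285642]
[0.53299962 0.1859307  0.17385642] [0.48039293 0.17412171 0.17385642] [ 0.00513927  0.00910829 -0.069     ]
knob check [ 0.53125572 -0.2034532   0.097     ]
```

```bash
python3 -m jog '[[0.1,0,0,0,1.6],[0.1,-0.014,-0.0012,0,0],[0.1,-0.028,-0.0026,0,0],[0.1,-0.028,-0.0026,0,0],[0.1,-0.028,-0.0026,0,0]]' >/dev/null; python3 -m jog '[[0.1,-0.028,-0.0026,0,0],[0.1,-0.028,-0.0026,0,0],[0.1,-0.028,-0.0026,0,0],[0.1,-0.028,-0.0026,0,0],[0.1,-0.028,-0.0026,0,0]]' >/dev/null;  python3 -m jog '[[0.1,-0.028,-0.0026,0,0],[0.1,-0.028,-0.0026,0,0],[0.1,-0.028,-0.0026,0,0],[0.1,-0.028,-0.0026,0,0],[0.1,-0.028,-0.0026,0,0]]' >/dev/null;  python3 -m jog '[[0.1,-0.028,-0.0026,0,0],[0.1,-0.014,-0.0012,0,0],[0.1,0,0,0,0],[0.1,0,0,0,0],[0.1,0,0,0,0]]' >/dev/null;python3 g.py .540 -.2543 .16
```

```text
t 15.53 tcp [ 0.5395 -0.2479  0.2438] yhead 10.43 F [ 0.1  0.5 -0.6] gap 0.0383 grip 7.8 j6 0.82
shift mm [-6.5 -0.6 83.8]
```

```bash
python3 -m jog '[[0.1,-0.0065,0,0.01,0],[0.1,0,0,0.02,0],[0.1,0,0,0.02,0],[0.1,0,0,0,0],[0.1,0,0,0,0]]' >/dev/null; python3 g.py .540 -.2543 .1;  python3 - <<'E'
from m import *
s=grab('scene');t=grab('top')
o=lambda c,x,y:cv2.resize(c['img'][y:y+120,x:x+100],None,fx=4,fy=4)
cv2.imwrite('pics/a8.png',np.hstack([o(s,105,105),o(t,290,140)])[...,::-1])
E
```

```text
t 15.95 tcp [ 0.5402 -0.254   0.1933] yhead 10.47 F [-0.   0.4 -0.7] gap 0.0382 grip 7.8 j6 0.81
shift mm [-0.4 -0.1 93.3]
```

View pics/a8.png

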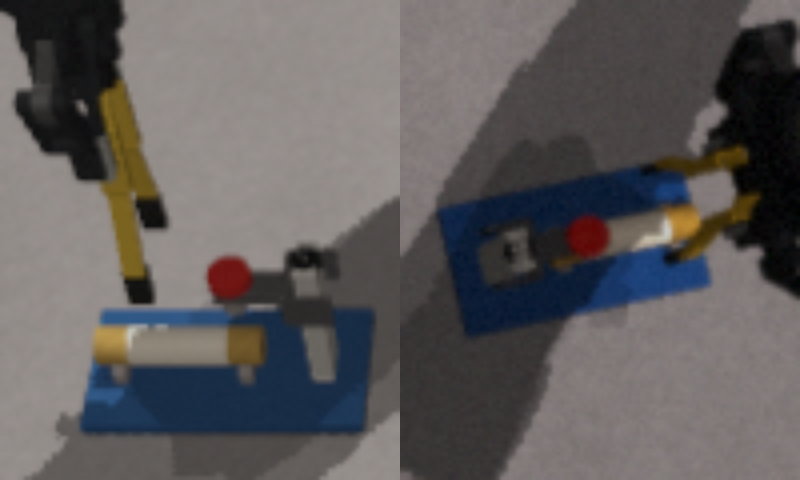

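Clear view: near jaw at scene crop (141,292) / top (677,257), far jaw at (152,212) / (655,168). The fuse lies on its rests with the knob up.

```bash
python3 - <<'E'
from m import *
s=grab('scene');t=grab('top');p=env.get_state()['tcp_pos']
n=lambda:0
A=tri(s,(140.25,178.75),t,(359.25,204.25));B=tri(s,(143,158),t,(353.75,182));print(A,B)
m=(A[0]+B[0])/2;print('mid',m,m-p)
# same two-view estimate for the fuse ends, caps' outer ends: scene crop (97,345),(265,347)
for u in((97,345),(265,347)):
    print('fuse end scene',plane(s,105+u[0]/4,105+u[1]/4,.033))
print('fuse -y end top',plane(t,290+(697-400)/4,140+218/4,.036))
E
```

```text
(array([ 0.51723227, -0.27324347,  0.04634389]), np.float64(0.006186862073366968)) (array([ 0.55680881, -0.2254989 ,  0.17621276]), np.float64(0.0008290711487137))
mid [ 0.53702054 -0.24937119  0.11127832] [-0.00488428  0.00623191 -0.08475643]
fuse end scene [ 0.54924804 -0.28932487  0.033     ]
fuse end scene [ 0.53248503 -0.18961282  0.033     ]
fuse -y end top [ 0.54410454 -0.29452863  0.036     ]
```

```bash
python3 - <<'E'
from m import *
s=grab('scene');t=grab('top');p=env.get_state()['tcp_pos']
A=tri(s,(140.25,178.75),t,(353.75,182));B=tri(s,(143,158),t,(359.25,204.25));print(A,B)
m=(A[0]+B[0])/2;print('mid',m,m-p)
E
```

```text
(array([ 0.56599216, -0.24290282,  0.11282675]), np.float64(0.004666772917296867)) (array([ 0.51132122, -0.2521789 ,  0.11952625]), np.float64(0.0019565115574459203))
mid [ 0.53865669 -0.24754086  0.1161765 ] [-0.00310143  0.00818238 -0.0795786 ]
```

```bash
python3 -m jog '[[0.1,0,0,0.02,0],[0.1,0,0,0.02,0],[0.1,0,0,0.015,0],[0.1,0,0,0,0]]' >/dev/null; python3 g.py;  python3 -m jog '[[0.1,0,0,0.015,0],[0.1,0,0,0.01,0],[0.1,0,0,0.01,0],[0.1,0,0,0,0],[0.1,0,0,0,0]]' >/dev/null; python3 g.py .540 -.2543 .1;  python3 - <<'E'
from m import *
s=grab('scene');t=grab('top')
o=lambda c,x,y:cv2.resize(c['img'][y:y+120,x:x+100],None,fx=4,fy=4)
cv2.imwrite('pics/a9.png',np.hstack([o(s,105,105),o(t,290,140)])[...,::-1])
E
```

```text
t 16.58 tcp [ 0.5395 -0.2545  0.1368] yhead 10.4 F [-0.6  0.4 -1. ] gap 0.0386 grip 7.8 j6 0.81
t 17.0 tcp [ 0.5408 -0.2553  0.1044] yhead 10.4 F [-0.4 -0.1 -0.2] gap 0.0384 grip 7.8 j6 0.81
shift mm [ 1.1 -0.6  4.4]
```

View pics/a9.png

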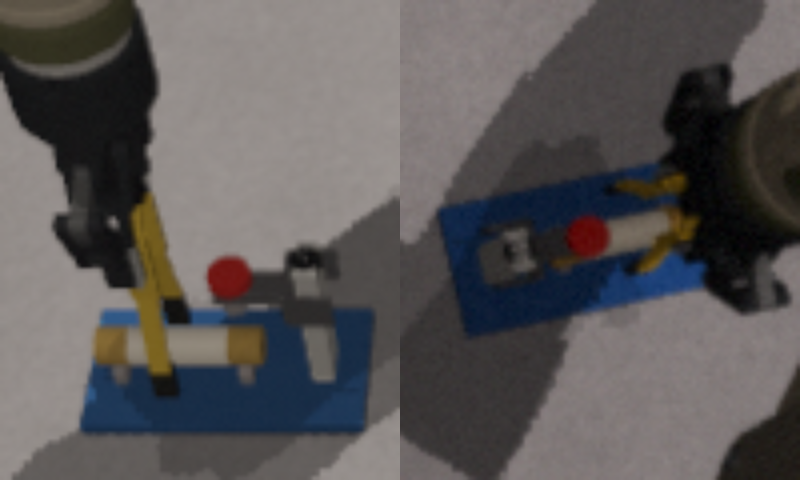

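The jaws straddle the barrel: near jaw at scene crop (165,385), far jaw at (177,310), fuse middle x≈180. I go 4 mm lower and squeeze with 30 N.

```bash
python3 -m jog '[[0.1,0,0,0.004,0],[0.1,0,0,0,0],[0.15,0,0,0,0],[0.2,0,0,0,0],[0.25,0,0,0,0]]' 30 >/dev/null; python3 g.py; python3 -m jog '[[0.3,0,0,0,0],[0.5,0,0,0,0],[1,0,0,0,0],[1,0,0,0,0],[1,0,0,0,0]]' 30 >/dev/null; python3 g.py; python3 -m jog '[[1,0,0,0,0],[1,0,0,0,0],[1,0,0,0,0],[1,0,0,0,0],[1,0,0,0,0]]' 30 >/dev/null; python3 g.py
```

```text
t 17.52 tcp [ 0.5405 -0.2555  0.1006] yhead 10.4 F [-3.1 -1.3 -0.4] gap 0.0326 grip 27.4 j6 0.81
t 17.93 tcp [ 0.5406 -0.2555  0.1005] yhead 10.39 F [-3.5 -0.6  1.4] gap 0.0324 grip 32.2 j6 0.81
t 18.35 tcp [ 0.5409 -0.2554  0.1005] yhead 10.4 F [-5.2 -1.1  1.8] gap 0.0327 grip 34.0 j6 0.81
```

```bash
python3 -m jog '[[1,0,0,-0.003,0],[1,0,0,-0.005,0],[1,0,0,0,0],[1,-0.005,0,0,0],[1,-0.01,0,0,0]]' >/dev/null; python3 g.py; python3 -m jog '[[1,-0.015,0,0,0],[1,-0.015,0,0,0],[1,-0.02,0,0,0],[1,-0.02,0,0,0],[1,-0.02,0,0,0]]' >/dev/null; python3 -m jog '[[1,-0.015,0,-0.005,0],[1,-0.005,0,-0.01,0],[1,0,0,-0.015,0],[1,0,0,-0.02,0],[1,0,0,-0.02,0]]' >/dev/null; python3 g.py; python3 -m jog '[[1,0,0,-0.02,0],[1,0,0,-0.02,0],[1,0,0,-0.01,0],[1,0,0,-0.005,0],[1,0,0,0,0]]' >/dev/null; python3 -m jog '[[1,0,0,0,0],[1,0,0,0,0],[1,0,0,0,0],[1,0,0,0,0]]' >/dev/null; python3 g.py;  python3 - <<'E'
from m import *
s=grab('scene');t=grab('top')
o=lambda c,x,y:cv2.resize(c['img'][y:y+120,x:x+100],None,fx=4,fy=4)
cv2.imwrite('pics/a10.png',np.hstack([o(s,75,95),o(t,310,130)])[...,::-1])
k=big(mask(s,red,(150,160,175,195)));print(k[:2])
E
```

```text
t 18.77 tcp [ 0.5444 -0.2693  0.1088] yhead 10.5 F [-1.2  1.6 -1. ] gap 0.0316 grip 30.4 j6 0.8
t 19.6 tcp [ 0.5642 -0.3796  0.1782] yhead 10.36 F [ 0.7  0.1 -1.1] gap 0.0319 grip 30.0 j6 0.68
t 20.35 tcp [ 0.5634 -0.378   0.2323] yhead 10.41 F [-0.9  0.2 -1.2] gap 0.032 grip 30.0 j6 0.68
(array([161.94252874, 173.81609195]), array([157, 169,  11,  11,  87], dtype=int32))
```

View pics/a10.png

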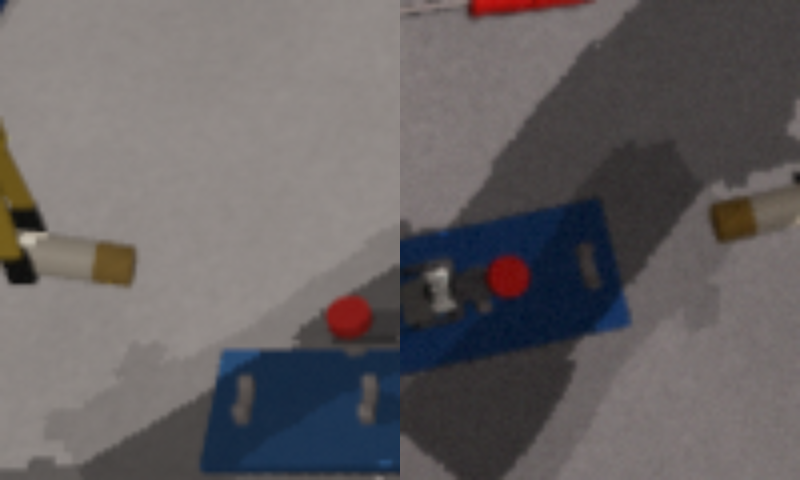

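The fuse is clasped level in the tongs (scene crop (80,260)), clear of the gauge and about 16 cm up. The knob is back up at its first pixel.

```bash
python3 -c "
from workcell import env
print(env.hand_in())"
```

```text
the job is handed in; nothing more can be done
None
```

I pressed the gauge foot onto the fuse for about a second and let it spring back. I then drew the fuse out with the yellow tongs and handed in at about 20 s, with the tongs holding it about 16 cm above the bench; the hand-in gave no verdict.

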